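# Clear the terminal offcuts from a crimping bench plate

### The arm

A 7-joint arm with a two-finger parallel gripper is mounted at the origin on the work surface. World frame = base frame: x ahead of the robot, y to its left, z up, the work surface at z = 0. Lengths are in m, angles in rad, forces in N, time in s.
With the tool pointing down it reaches from about 0.425 to 0.95 m from the base axis. Payload 4.7 kg.
Tool frame: the origin (TCP) lies midway between the tips of the shut fingers; the grasp point (between the pads) lies 19 mm behind it (r.grip_depth is the distance from the TCP to the grasp point, in m); z points along the fingers, y is the line along which they close (so a half turn about z gives the same grasp; the last joint's range is limited). The gripper opens to 85 mm and grips with 20 to 120 N. Pads are 22 mm wide; open, the fingers measure 114 mm over their backs; the gripper's body (76 mm by 85 mm) begins 54 mm behind the grasp point. The pads swing forward as they close: fully open they stand 13 mm farther back than shut.
Start: joints at [-1.232, 0.469, -0.049, 1.532, 0.024, 1.141, -0.082], TCP at [0.243, 0.63, 0.231] pointing down, gripper open.
Joint ranges: [-2.59, 2.59], [-0.33, 1.99], [-1.39, 1.29], [0.1, 2.45], [-1.04, 4.18], [0.21, 1.99], [-2.66, 2.66]. Speed limits (rad/s): [2.57, 2.57, 3.14, 3.14, 3.14, 3.14, 3.14].

### API

Orientations are given as a unit quaternion [x, y, z, w].
In Python, from bench import r gives the robot as it stands. The module is installed in compiled form; this text tells all that it offers. Calls block until the motion is done:
- r.move_pose(position, orientation): joint-space move of the TCP to a pose.
- r.line_to(position, ori=None, feed=0.15, threshold=None): straight line of the TCP; ori=None keeps the orientation; feed is the mean speed in m/s. With threshold (N) it stops when the force on the tool has changed by that much, and returns True; else False.
- r.move_j(angles): joint-space move.
- r.gripper_to(opening, newtons=None): finger opening in m; newtons is the grip in N (None keeps the last); returns when the fingers have stopped.
- r.wait(seconds).
- r.ik(position, orientation): joint angles nearest the present ones, or None.
- r.read_state(): the state.
- r.get_image(name): name is "side" or "top"; returns a dict with "frame" (400x640x3 uint8, red, green, blue), "range_z" (400x640 float32, m along the optical axis (not along the pixel's ray), 0 where there is no reading), "camera_matrix" (3x3 intrinsics, pixels), "k1" (the pictures are not rectified: a ray, as slopes to the right and down, at radius r is drawn at 1 + k1 r^2 times it, then the intrinsics apply), "eye" and "orientation" of the camera in the world. Camera axes: x right, y up, looking along -z (the intrinsics and any distortion apply to the point x, -y, -z); pixel columns grow to the right and rows downward; lengths in m; the calibration is good to about 2 mm. A picture is of the moment at which its call begins.
A pose or a line that the arm cannot do raises r.IKError and nothing moves.
- r.hand_in(): hands the job in; it is judged then, once.
Trained networks look in the newest picture that a camera, given by its name, has taken for a name from the list of things; names that differ only in an ending like _2 or _b are one class to them, and where a whole thing is asked for, a point or a joint stands for the part that bears it (a point fixed in the world has none). Each returns a list of dicts, best first, with "score" (0 to 1); they miss things now and then, are a little off and sometimes report something else, mostly with a low value. They report only what shows in the picture. A call takes as long as a camera call.
- r.search_frame(camera, target): "bbox" ([left, top, width, height] in pixels, round what is visible of it).
- r.place_of(camera, target): "position" ([column, row] in pixels: a listed point, or the origin of a listed thing).
The state is a dict: "time_s": time; "joint_positions": joint angles; "joint_vel": joint speeds; "tau": joint torques, N m; "ee_pos": TCP position; "orientation": TCP orientation; "ft_force": force on the tool from outside, world axes, zero at the start; "torque": the same for the moment, N m; "gripper_width": finger opening in m; "grasp_force": force on a finger pad.
Only numpy, scipy, OpenCV 4.12 (cv2) and the standard library are available. Lean on these libraries where they do the work, as an engineer would, in place of code of your own. Each camera call takes 0.05 s, during which the arm holds its last target. There are 200 camera calls.

### The job

Push the yellow catch tray in under the overhanging open lip of the blue plate, square and centred on it and with the black grip lug outwards, and leave it there on the bench. Then take the scraper block and use it to wipe all five brass offcuts off the plate into the tray, without touching the offcuts with the gripper. Finally stand the scraper flat on the bench midway between the cardboard terminal reel and the green oil can; leave the reel, the can and the blue connector bin where they are.

Things in the scene. Friction and masses are not known exactly. Their poses are not given: they have to be found in the camera images.
- plate: Fixed blue plate on a grey pedestal, 150 (x) by 220 (y) mm, top 45 mm above the bench. Origin: centre of its underside, on the bench. Dark rails stand 9 mm above the top along both long sides (inner faces x = +-68 mm) and the closed end (inner face y = -104 mm). The +y end is open: a lip 6 mm thick (underside at 39 mm) that overhangs the pedestal by 35 mm.
- plate_lip (a point): Point on the bench directly below the middle of the plate's open lip edge (plate frame 0, 110, 0 mm). Axes as the plate: +y points outwards, away from the plate.
- tray: Loose yellow open tray, 170 (x) by 120 (y) by 30 mm high, walls 4 mm, 0.2 kg. Origin: centre of its underside. A black upright grip lug, 50 (x) by 24 (y) by 65 mm high, stands at its +y wall (y = 52 to 76 mm). The -y wall goes under the plate's lip.
- tray_grip (a point): Point inside the tray's lug to grip it at, tray frame (0, 64, 47) mm; close the fingers along the tray's y axis (24 mm).
- scraper: Loose scraper block on a flat aluminium foot, 34 (x) by 124 (y) by 18 mm high, with a red grip rib on top, 24 (x) by 80 (y) mm, up to 62 mm high; 0.25 kg. Origin: centre of its underside. It wipes with its long sides (+-x); the foot fits between the plate's side rails with 6 mm to spare each side.
- scraper_grip (a point): Point in the middle of the scraper's red rib, 42 mm above its underside; close the fingers along the scraper's x axis (24 mm).
- chip0: Loose brass terminal offcut, 20 by 14 by 5 mm with a copper half-barrel on top, 9 mm high in all; lies on the plate at first. Origin: centre of its underside.
- chip1: Loose brass terminal offcut, 20 by 14 by 5 mm with a copper half-barrel on top, 9 mm high in all; lies on the plate at first. Origin: centre of its underside.
- chip2: Loose brass terminal offcut, 20 by 14 by 5 mm with a copper half-barrel on top, 9 mm high in all; lies on the plate at first. Origin: centre of its underside.
- chip3: Loose brass terminal offcut, 20 by 14 by 5 mm with a copper half-barrel on top, 9 mm high in all; lies on the plate at first. Origin: centre of its underside.
- chip4: Loose brass terminal offcut, 20 by 14 by 5 mm with a copper half-barrel on top, 9 mm high in all; lies on the plate at first. Origin: centre of its underside.
- reel: Loose cardboard terminal reel (spool) standing on end, 76 mm in diameter, 60 mm high. Origin: centre of its underside. Its +y axis points roughly at the oil can. Reference and bystander.
- can: Loose oil can with a green band, 58 mm in diameter, 105 mm high, some 270 mm from the reel (centre to centre). Origin: centre of its underside. Reference and bystander.
- partbin: Loose small blue bin of black connectors, 70 by 60 by 45 mm. Origin: centre of its underside. Bystander.

How it is judged:
By the outcome, as a careful person would: the job done as asked, in the order asked, and still so for the second after the job is handed in, with the robot touching nothing.
It also fails if it takes over 64 s, if anything falls off the work surface, if the arm or the gripper's body presses on something with over 40 N, if the wrist force passes 120 N, or if a joint passes its speed limit or range.

## Working session

There is one attempt and no reset: what is moved stays moved. The work goes in short steps, each a Python script; the robot and the scene stay as the last script left them, time stands still between calls to the robot, and variables do not carry over. Pictures are saved under pics/ and viewed, at most 10 in all, crops included, and the job is handed in when it is done.

```bash
mkdir -p pics
cat > h.py <<'E'
import numpy as np, cv2
from bench import r
from scipy.spatial.transform import Rotation as R
def snap(cam):
    return r.get_image(cam)
def world(im,uv,z=None):
    """pixels -> world; z None: use depth, else intersect with plane z"""
    uv=np.atleast_2d(np.asarray(uv,float)); K=im["camera_matrix"]; k1=im["k1"]
    d=np.c_[(uv[:,0]-K[0,2])/K[0,0],(uv[:,1]-K[1,2])/K[1,1]]
    s=d.copy()
    for _ in range(20): s=d/(1+k1*(s**2).sum(1,keepdims=True))
    ray=np.c_[s[:,0],-s[:,1],-np.ones(len(s))]@R.from_quat(im["orientation"]).as_matrix().T
    e=np.array(im["eye"])
    if z is None:
        t=im["range_z"][uv[:,1].round().astype(int).clip(0,399),uv[:,0].round().astype(int).clip(0,639)][:,None]
    else: t=((z-e[2])/ray[:,2])[:,None]
    return e+t*ray
def cloud(im):
    v,u=np.mgrid[0:400,0:640]
    P=world(im,np.c_[u.ravel(),v.ravel()]).reshape(400,640,3)
    P[im["range_z"]<=0]=np.nan
    return P
def save(im,n): cv2.imwrite("pics/"+n,im["frame"][:,:,::-1])
E
python3 - <<'E'
from h import *
np.set_printoptions(precision=3,suppress=True)
for c in ["top","side"]:
    im=snap(c); save(im,c+"0.png"); print(c,im["eye"],im["orientation"],im["k1"],im["camera_matrix"].tolist())
    for t in ["plate","plate_lip","tray","tray_grip","scraper","scraper_grip","chip0","reel","can","partbin"]:
        l=r.place_of(c,t)
        for d in l[:6 if t=="chip0" else 2]:
            print(t,np.array(d["position"]),round(d["score"],2),world(im,d["position"])[0],world(im,d["position"],0)[0][:2])
print(r.read_state()["time_s"],r.read_state()["orientation"])
E
```

```text
top [0.427 0.046 1.577] [ 0.03  -0.038 -0.701  0.711] -0.05498535837248902 [[505.8435046359718, 0.0, 322.3514858480681], [0.0, 505.8435046359718, 203.03860106314926], [0.0, 0.0, 1.0]]
plate [347.8 240.6] 0.75 [ 0.463 -0.049  0.049] [ 0.464 -0.052]
plate_lip [279.4 183.5] 0.59 [0.625 0.156 0.112] [0.64  0.165]
plate_lip [365.9 182.7] 0.47 [ 0.638 -0.101  0.063] [ 0.647 -0.107]
tray [213.2 226.6] 0.74 [0.501 0.367 0.007] [0.502 0.368]
tray_grip [281.3 183.8] 0.48 [0.626 0.151 0.103] [0.64  0.159]
scraper [446.  199.7] 0.67 [ 0.591 -0.345  0.062] [ 0.597 -0.361]
scraper [441.1 199.9] 0.61 [ 0.589 -0.329  0.068] [ 0.596 -0.345]
scraper_grip [443.4 197.3] 0.82 [ 0.598 -0.337  0.064] [ 0.605 -0.353]
chip0 [359.6 231.2] 0.48 [ 0.492 -0.084  0.048] [ 0.494 -0.089]
chip0 [350.4 259.6] 0.38 [ 0.406 -0.057  0.05 ] [ 0.406 -0.061]
chip0 [336.9 250.1] 0.38 [ 0.434 -0.016  0.046] [ 0.435 -0.018]
chip0 [351.  243.5] 0.36 [ 0.455 -0.058  0.054] [ 0.456 -0.062]
reel [367.2 181.3] 0.57 [ 0.644 -0.106  0.056] [ 0.652 -0.111]
can [278.9 185.7] 0.91 [0.62  0.158 0.105] [0.633 0.166]
can [189.7 223. ] 0.2
[... 636 characters left out ...]
356  0.019] [ 0.598 -0.347]
scraper_grip [482.2 300.7] 0.93 [ 0.586 -0.352  0.059] [ 0.647 -0.323]
scraper_grip [232.  191.1] 0.66 [0.489 0.374 0.003] [0.491 0.38 ]
chip0 [319.1 257.5] 0.53 [ 0.452 -0.068  0.052] [ 0.491 -0.015]
chip0 [312.5 242. ] 0.51 [ 0.479 -0.01   0.045] [0.516 0.04 ]
chip0 [342.3 255.5] 0.47 [ 0.495 -0.089  0.047] [ 0.535 -0.043]
chip0 [294.3 252.3] 0.42 [ 0.427 -0.017  0.047] [0.461 0.035]
chip0 [298.5 272.7] 0.37 [ 0.397 -0.072  0.045] [ 0.426 -0.028]
reel [403.6 248.3] 0.89 [ 0.636 -0.13   0.02 ] [ 0.657 -0.113]
can [319.2 202.5] 0.94 [0.618 0.143 0.02 ] [0.638 0.17 ]
partbin [403.2 354.6] 0.62 [ 0.406 -0.335  0.046] [ 0.436 -0.312]
1.1 [ 0.183  0.983  0.    -0.   ]
```

View pics/top0.png

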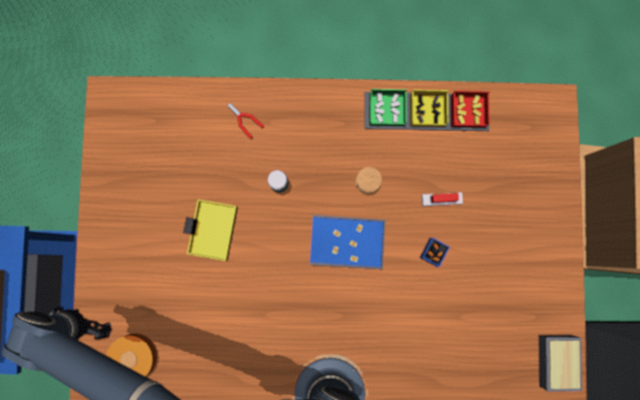

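View pics/side0.png

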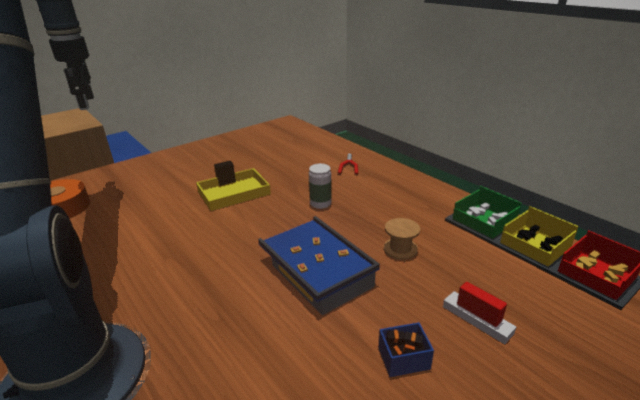

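The top view shows the plate at (347,242), its open end to the left (+y). The tray is at (213,230) with its lug outwards at (190,226), and the scraper is at (443,199). The can is at (278,181), the reel at (369,180) and the bin at (434,251). The side view agrees, with five chips on the plate. Next I fit the exact poses.

```bash
cat > fit.py <<'E'
from h import *
np.set_printoptions(precision=4,suppress=True)
# name: (hue lo, hi, smin, vmin, vmax), xy window, z window
W={"plate":((100,125,120,40,255),(.35,.58,-.22,.12),(.035,.07)),
"tray":((22,35,120,40,255),(.38,.62,.0,.5),(.0,.05)),
"lug":((0,180,0,0,60),(.38,.62,.1,.55),(.03,.08)),
"rib":((0,8,130,40,255),(.5,.7,-.45,-.2),(.035,.08)),
"foot":((0,180,0,0,255),(.5,.7,-.45,-.2),(.008,.03)),
"reel":((0,180,0,0,255),(.57,.72,-.2,-.03),(.045,.08)),
"can":((0,180,0,0,255),(.55,.72,.08,.24),(.085,.125)),
"bin":((0,180,0,0,255),(.36,.5,-.38,-.23),(.03,.06)),
"chips":((5,25,100,80,255),(.38,.55,-.14,.08),(.03,.07))}
def seg(im,P,n):
    h=cv2.cvtColor(im["frame"],cv2.COLOR_RGB2HSV); (a,b,s,v0,v1),(x0,x1,y0,y1),(z0,z1)=W[n]
    H,S,V=[h[...,i].astype(int) for i in range(3)]
    return (H>=a)&(H<=b)&(S>=s)&(V>=v0)&(V<=v1)&(P[...,0]>x0)&(P[...,0]<x1)&(P[...,1]>y0)&(P[...,1]<y1)&(P[...,2]>z0)&(P[...,2]<z1)
def rect(im,P,n):
    Q=P[seg(im,P,n)]
    if len(Q)<8: return None
    (c,s,a)=cv2.minAreaRect((Q[:,:2]*1000).astype(np.float32))
    if s[0]>s[1]: s=s[::-1]; a-=90      # a: heading of short side; long side at a+90
    a=(a+90)%180-90
    return np.array(c)/1000,s,a,np.median(Q[:,2]),len(Q),Q.mean(0)
if __name__=="__main__":
    for c in ["top","side"]:
        im=snap(c);P=cloud(im)
        z=P[180:330,150:480,2];print(c,"table z",np.nanmedian(z[z<.02]))
        for n in W:
            q=rect(im,P,n)
            if q: print(n,"c",q[0],"size",np.round(q[1],0),"ang %.1f"%q[2],"z %.3f"%q[3],q[4],"mean",q[5])
        m=seg(im,P,"chips").astype(np.uint8)
        k,l,st,ce=cv2.connectedComponentsWithStats(m)
        for i in range(1,k):
            if st[i,4]>5: print("  chip",P[l==i].mean(0),st[i,4])
E
python3 fit.py
```

```text
top table z 0.0007244173120685149
plate c [ 0.4603 -0.0458] size [136. 212.] ang -3.0 z 0.046 2896 mean [ 0.4605 -0.0454  0.0459]
tray c [0.4915 0.3684] size [122. 174.] ang 80.3 z 0.006 1971 mean [0.491  0.3699 0.0088]
lug c [0.5623 0.2906] size [ 33. 315.] ang 25.8 z 0.052 64 mean [0.5286 0.35   0.0526]
rib c [ 0.5983 -0.3418] size [22. 76.] ang 3.8 z 0.062 183 mean [ 0.5978 -0.34    0.062 ]
foot c [ 0.5971 -0.3244] size [192. 244.] ang 0.6 z 0.016 300 mean [ 0.5908 -0.3348  0.0156]
reel c [ 0.6487 -0.1109] size [71. 74.] ang 2.4 z 0.060 483 mean [ 0.6487 -0.1102  0.0606]
can c [0.6367 0.1643] size [54. 55.] ang -40.2 z 0.105 298 mean [0.6363 0.1639 0.104 ]
bin c [ 0.4335 -0.3162] size [61. 70.] ang 61.0 z 0.042 358 mean [ 0.4323 -0.3148  0.0413]
chips c [ 0.4621 -0.0433] size [ 73. 102.] ang 82.4 z 0.054 60 mean [ 0.4573 -0.0485  0.053 ]
  chip [ 0.5021 -0.0824  0.053 ] 12
  chip [ 0.485  -0.0145  0.053 ] 11
  chip [ 0.4556 -0.0645  0.0517] 13
  chip [ 0.435  -0.0107  0.0534] 12
  chip [ 0.4111 -0.0664  0.0542] 12
side table z -0.0004476601707107397
plate c [ 0.4619 -0.0413] size 
[... 306 characters left out ...]
n [ 0.5913 -0.349   0.0539]
foot c [ 0.597  -0.3444] size [ 37. 125.] ang 4.1 z 0.018 959 mean [ 0.589  -0.3531  0.0177]
reel c [ 0.6476 -0.11  ] size [75. 78.] ang -78.3 z 0.059 609 mean [ 0.6449 -0.1132  0.0591]
can c [0.6341 0.1628] size [54. 58.] ang -10.4 z 0.103 315 mean [0.6305 0.1565 0.0989]
bin c [ 0.431  -0.3165] size [63. 72.] ang 62.9 z 0.040 1457 mean [ 0.4287 -0.3179  0.0397]
chips c [ 0.4558 -0.0119] size [146. 153.] ang -4.1 z 0.050 240 mean [ 0.4486 -0.0438  0.0499]
  chip [0.3881 0.0463 0.0427] 18
  chip [ 0.4831 -0.0162  0.0506] 36
  chip [ 0.4326 -0.0129  0.0504] 43
  chip [ 0.4998 -0.0845  0.0503] 47
  chip [ 0.4527 -0.0661  0.0507] 43
  chip [ 0.408  -0.0689  0.0503] 51
```

```bash
cat >> h.py <<'E'
def down(deg):
    a=np.radians(deg); y=np.array([np.cos(a),np.sin(a),0]); z=np.array([0,0,-1.])
    return R.from_matrix(np.c_[np.cross(y,z),y,z]).as_quat()
def rot(deg): 
    a=np.radians(deg); return np.array([[np.cos(a),-np.sin(a)],[np.sin(a),np.cos(a)]])
E
cat > tray.py <<'E'
from fit import *
W["tray"]=((20,38,100,30,255),(.36,.62,.0,.5),(.0,.045))
W["lug"]=((0,180,0,0,75),(.44,.57,.1,.48),(.033,.08))
def tray(c):
    im=snap(c);P=cloud(im)
    m=seg(im,P,"tray").astype(np.uint8)
    k,l,st,ce=cv2.connectedComponentsWithStats(m); i=1+st[1:,4].argmax()
    Q=P[l==i]; q=cv2.minAreaRect((Q[:,:2]*1000).astype(np.float32)); print(c,"tray",q,len(Q))
    T=Q[(Q[:,2]>.024)]
    if len(T)>10: print("  rim",cv2.minAreaRect((T[:,:2]*1000).astype(np.float32)),np.median(T[:,2]))
    L=P[seg(im,P,"lug")]
    if len(L)>5: print("  lug",cv2.minAreaRect((L[:,:2]*1000).astype(np.float32)),L[:,2].max(),len(L))
    L=L[L[:,2]>.058]
    if len(L)>5: print("  lugtop",cv2.minAreaRect((L[:,:2]*1000).astype(np.float32)),np.median(L[:,2]),len(L))
    for d in r.place_of(c,"tray_grip")[:2]: print("  grip net",d["position"],d["score"],world(im,d["position"],.047)[0])
    for d in r.place_of(c,"tray")[:2]: print("  org net",d["position"],d["score"],world(im,d["position"],.002)[0])
if __name__=="__main__":
    for c in ["top","side"]: tray(c)
E
python3 tray.py
python3 - <<'E'
from fit import *
for c in ["top","side"]:
    im=snap(c);P=cloud(im);m=seg(im,P,"plate");Q=P[m][:,:2]
    for ang in [-3]:
        L=(Q-[.461,-.047])@rot(ang)   # plate frame
        xs=np.percentile(L[:,0],[.0,1,99,100]);ys=np.percentile(L[:,1],[0,1,99,100])
        print(c,xs*1000,ys*1000)
        # edge slopes: rail edges
        hi=[[y,L[(abs(L[:,1]-y)<.01),0].max(),L[(abs(L[:,1]-y)<.01),0].min()] for y in np.arange(-.09,.1,.01)]
        hi=np.array(hi);print("slopes deg",np.degrees([np.polyfit(hi[:,0],hi[:,k],1)[0] for k in(1,2)]))
        e=np.array([[x,L[(abs(L[:,0]-x)<.006),1].max()] for x in np.arange(-.055,.056,.01)]);print("lip slope",np.degrees(np.polyfit(e[:,0],e[:,1],1)[0]),e[:,1].mean())
for h in (80,68):print(h,r.ik([.502,.4315,.10],down(h)))
for h in (4,184):print(h,r.ik([.5972,-.344,.1],down(h)))
for h in (87,-93):print(h,r.ik([.455,-.12,.1],down(h)))
print(r.read_state()["time_s"])
E
```

```text
top tray ((491.88671875, 369.89337158203125), (126.3217544555664, 175.07064819335938), 80.9963607788086) 2003
  rim ((491.2342834472656, 368.78570556640625), (122.53880310058594, 168.0749969482422), 80.75198364257812) 0.029976465731997637
  lug ((502.4252624511719, 429.2032775878906), (21.193815231323242, 43.97332000732422), 77.77012634277344) 0.0744937044332783 118
  lugtop ((501.7593994140625, 429.76556396484375), (19.444059371948242, 40.65365982055664), 82.99099731445312) 0.06515965046627914 86
  grip net [190.2, 222.7] 0.6 [0.5102 0.4291 0.047 ]
  grip net [214.9, 228.5] 0.43 [0.4939 0.3535 0.047 ]
  org net [214.7, 229.0] 0.69 [0.4943 0.3631 0.002 ]
side tray ((503.2461242675781, 392.4573059082031), (183.11863708496094, 190.39657592773438), 78.87642669677734) 1716
  rim ((489.51190185546875, 370.0502624511719), (130.92066955566406, 170.71226501464844), 80.92829895019531) 0.02788937829101279
  lug ((498.9166564941406, 428.4461669921875), (30.099424362182617, 50.69808578491211), 75.67259216308594) 0.06612140468521877 244
  lugtop ((498.9371032714844, 430.152587890625), (27.9693336
[... 168 characters left out ...]
24 0.002 ]
top [-68.6325 -67.3278  65.9063  67.1336] [-105.2627 -102.9496  105.1305  107.2847]
slopes deg [-0.1077  0.0497]
lip slope 0.3276774308419102 0.1062928756083057
side [-64.1604 -62.3374  65.0468  66.9003] [-96.7898 -94.2505 105.081  108.6147]
slopes deg [0.0547 0.5082]
lip slope -0.6475446552905452 0.10748240964745308
80 [-0.7578  0.5739 -0.0228  1.6865  0.016   0.8814  0.6092]
68 [-0.7854  0.5733  0.0167  1.6883 -0.0117  0.88    0.4229]
4 [-0.1611  0.858   1.0397  1.6558 -0.8116  1.1182  1.1795]
184 [-0.1868  0.8968  1.105   1.6572 -0.8679  1.1555 -1.9214]
87 [-0.2557  0.3396  0.5143  2.1587 -0.2569  0.7009  1.9505]
-93 [-0.6801  0.5448  1.1263  2.1767 -0.6821  0.8363 -0.7421]
1.6
```

Run:
```python
from h import *
from tray import tray
q=down(81)
r.move_pose([.501,.431,.12],q)
r.gripper_to(.06)
hit=r.line_to([.501,.431,.027],feed=.12,threshold=15); s=r.read_state(); print(hit,s["ee_pos"],s["ft_force"])
r.gripper_to(.0,40); s=r.read_state(); print(s["gripper_width"],s["grasp_force"],s["ft_force"],s["time_s"])
# slide to a staging pose, squared to the plate (y heading 87), 60 mm short of the final pose
u=rot(-3)@[0,1]; lip=np.array([.4662,.0609])
g=lip+u*(.038+.064+.07)
z=r.read_state()["ee_pos"][2]
print(r.line_to([*g,z],down(87),feed=.1),r.read_state()["ft_force"],r.read_state()["ee_pos"],r.read_state()["time_s"])
from h import snap,save
save(snap("top"),"t1.png")
for c in("top","side"):tray(c)
```

```text
False [0.5015 0.4315 0.0277] [-0.3423 -0.7742  0.9405]
0.023311596503431682 40.122742652893066 [-0.0612  0.1114  4.0849] 4.6083
False [0.2185 2.6224 3.6865] [0.4752 0.2326 0.0279] 6.7583
top tray ((472.84869384765625, 169.9705352783203), (125.27589416503906, 173.92825317382812), 86.96097564697266) 1544
  rim ((472.280029296875, 167.4878692626953), (119.52350616455078, 167.47325134277344), 86.96314239501953) 0.029984034127806924
  grip net [255.0, 232.4] 0.7 [0.484  0.2317 0.047 ]
  grip net [445.8, 198.3] 0.33 [ 0.5965 -0.3483  0.047 ]
  org net [277.1, 235.7] 0.56 [0.4765 0.1682 0.002 ]
side tray ((486.2475280761719, 175.16702270507812), (236.10873413085938, 170.21731567382812), 12.650909423828125) 2290
  rim ((468.8834228515625, 148.6809539794922), (172.17958068847656, 172.35975646972656), 87.2697525024414) 0.028342275576999587
  lug ((466.3720703125, 224.1396484375), (46.60755157470703, 76.39508056640625), 30.785215377807617) 0.07993225242246538 310
  lugtop ((461.32977294921875, 225.6623077392578), (29.057497024536133, 82.49906158447266), 7.499207019805908) 0.06486329491703546 135
  grip net [253.6, 200.0] 0.98 [0.474 0.224 0.047]
  org net [263.2, 222.5] 0.77 [0.4709 0.1822 0.002 ]
```

View pics/t1.png

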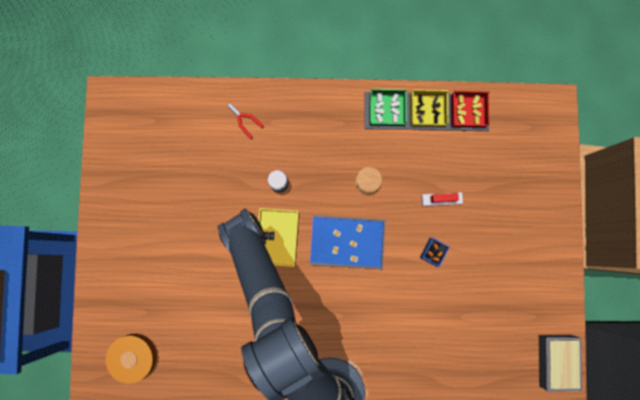

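The tray is gripped and squared to the plate, with its rim at (279,238) beside the plate at (347,242). Its lateral offset is under 1 mm, so I push it in.

Run:
```python
from h import *
from tray import tray
u=rot(-3)@[0,1]; lip=np.array([.4662,.0609])
g=lip+u*(.038+.064); z=r.read_state()["ee_pos"][2]
print(r.line_to([*g,z],down(87),feed=.07,threshold=15),r.read_state()["ft_force"],r.read_state()["ee_pos"])
r.gripper_to(.06); 
e=r.read_state()["ee_pos"]; r.line_to([*e[:2],.13],feed=.2)
# go towards the scraper over the plate, well clear
r.move_pose([.55,-.2,.25],down(4)); 
r.move_pose([.5972,-.344,.13],down(4)); print(r.read_state()["time_s"],r.read_state()["joint_positions"])
for c in("top","side"):tray(c)
from fit import rect,cloud
im=snap("side");P=cloud(im)
for n in("foot","rib"):print(n,rect(im,P,n))
```

```text
False [ 0.2153 -0.1526  5.9572] [0.4714 0.1617 0.0279]
11.6 [ 0.2117  0.6006  0.3692  1.6117 -0.2506  0.9761  0.7348]
top tray ((468.9117736816406, 98.9593505859375), (122.6299057006836, 174.74395751953125), 86.51979064941406) 1540
  rim ((468.58953857421875, 97.1959228515625), (119.45805358886719, 167.40077209472656), 86.66035461425781) 0.030624362583077103
  lug ((472.3131103515625, 152.56370544433594), (43.77600860595703, 16.003286361694336), 16.234804153442383) 0.0735233463507512 31
  lugtop ((472.3131103515625, 152.56370544433594), (43.77600860595703, 16.003286361694336), 16.234804153442383) 0.06519242096248057 28
  grip net [279.4, 234.4] 0.8 [0.4791 0.1579 0.047 ]
  org net [301.6, 240.9] 0.88 [0.4615 0.0918 0.002 ]
  org net [432.2, 252.1] 0.27 [ 0.4321 -0.3157  0.002 ]
side tray ((465.6689758300781, 131.49905395507812), (231.72630310058594, 156.066162109375), 21.932662963867188) 1454
  rim ((466.2122497558594, 87.7080307006836), (152.38006591796875, 172.20176696777344), 86.77843475341797) 0.028591853823654034
  lug ((468.95404052734375, 159.16908264160156), (25.52252769470215, 50.644134521484375), 84.59154510498047) 0.06714041141199123 341
  lugtop ((468.70452880859375, 159.30616760253906), (25.2966251373291, 49.7992057800293), 84.59154510498047) 0.06360027264296875 146
  grip net [268.8, 211.0] 0.68 [0.4746 0.1551 0.047 ]
  grip net [320.9, 270.8] 0.53 [ 0.432  -0.0979  0.047 ]
  org net [279.6, 238.1] 0.63 [0.4647 0.1002 0.002 ]
  org net [285.7, 243.2] 0.49 [0.4641 0.0741 0.002 ]
foot (array([ 0.597 , -0.3447]), (38.26754379272461, 125.52848052978516), 3.8156192302703857, np.float64(0.017553682557709727), 963, array([ 0.589 , -0.353 ,  0.0178]))
rib (array([ 0.5973, -0.3454]), (28.292984008789062, 79.9317626953125), 3.6982247829437256, np.float64(0.05819607338628996), 941, array([ 0.5913, -0.3489,  0.054 ]))
```

Run:
```python
from fit import *
r.gripper_to(.06)
print(r.line_to([.5972,-.3447,.023],down(3.8),feed=.12,threshold=15),r.read_state()["ee_pos"])
r.gripper_to(0,70); s=r.read_state(); print(s["gripper_width"],s["grasp_force"],s["ee_pos"])
zg=s["ee_pos"][2]; 
e=s["ee_pos"]; r.line_to([*e[:2],.17],feed=.2)
O=np.array([.4604,-.0490]); p=O+rot(-3)@[0,-.076]
print(r.ik([*p,.17],down(87)))
r.move_pose([*p,.17],down(87))
r.line_to([*p,zg+.045+.020],feed=.15)
s=r.read_state();print(zg,s["ee_pos"],s["time_s"],s["ft_force"],s["gripper_width"])
for c in("side","top"):
    im=snap(c);P=cloud(im)
    d=P-[*O,0]; L=d.copy(); L[...,:2]=d[...,:2]@rot(-3)
    m=(abs(L[...,0])<.1)&(L[...,1]>-.13)&(L[...,1]<-.04)&(L[...,2]>.073)&(L[...,2]<.088)
    h=cv2.cvtColor(im["frame"],cv2.COLOR_RGB2HSV); m&=(h[...,1]<90)&(h[...,2]>70)
    Q=L[m]; 
    if len(Q)>10: print(c,"foot in plate frame",cv2.minAreaRect((Q[:,:2]*1000).astype(np.float32)),Q.min(0),Q.max(0),len(Q))
im=snap("side");cv2.imwrite("pics/s2.png",cv2.resize(im["frame"][140:360,200:460,::-1],None,fx=3,fy=2.7))
```

```text
False [ 0.5978 -0.3452  0.0239]
0.02326604680741782 69.24927234649658 [ 0.5976 -0.345   0.0239]
[ 0.1401  0.211   0.0435  2.0685 -0.012   0.8623  1.7088]
0.023901871396456793 [ 0.4573 -0.1255  0.0892] 16.225 [ 0.4123  0.328  -1.1606] 0.023481926185471156
side foot in plate frame ((-1.3181381225585938, -77.2228775024414), (37.04963302612305, 125.96183013916016), 89.83261108398438) [-0.0643 -0.0958  0.073 ] [ 0.0616 -0.0585  0.0875] 588
top foot in plate frame ((3.023040771484375, -60.71686553955078), (11.475226402282715, 119.11357116699219), 84.64483642578125) [-0.0568 -0.0717  0.0746] [ 0.062  -0.0598  0.0876] 27
```

View pics/s2.png

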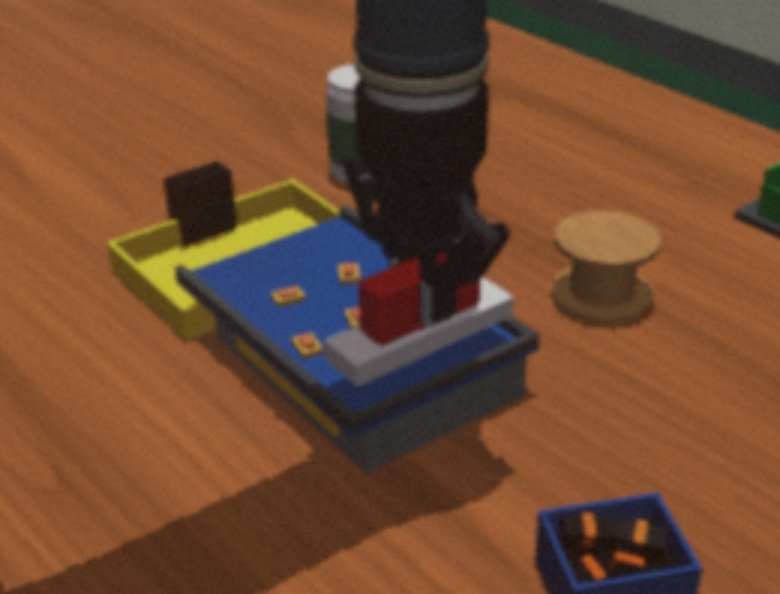

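The side view shows the scraper held level and square over the plate, with its foot about (420,330) inside the rails. The chips are ahead of it and the tray is under the lip. Now I lower it and wipe.

Run:
```python
from fit import *
O=np.array([.4604,-.0490]); P_=lambda y:O+rot(-3)@[0,y]
zg=.0239
hit=r.line_to([*P_(-.076),zg+.045-.003],feed=.04,threshold=6); s=r.read_state(); print(hit,s["ee_pos"],s["ft_force"])
z=(s["ee_pos"][2] if hit else zg+.045)+.0005; print(z-zg)
r.line_to([*P_(-.076),z],feed=.05)
print(r.line_to([*P_(.06),z],feed=.08,threshold=25),r.read_state()["ft_force"],r.read_state()["ee_pos"])
print(r.line_to([*P_(.102),z],feed=.05,threshold=25),r.read_state()["ft_force"],r.read_state()["ee_pos"],r.read_state()["time_s"])
r.wait(.3)
im=snap("side");cv2.imwrite("pics/s3.png",cv2.resize(im["frame"][140:360,200:460,::-1],None,fx=3,fy=2.7))
```

```text
True [ 0.4562 -0.1249  0.0688] [-0.8898  0.4521  5.8463]
0.04538703293225822
False [-0.0339  0.0062 -2.131 ] [0.4635 0.0106 0.0692]
False [-0.1864 -0.684  -1.8454] [0.4657 0.0526 0.0693] 19.975
```

View pics/s3.png

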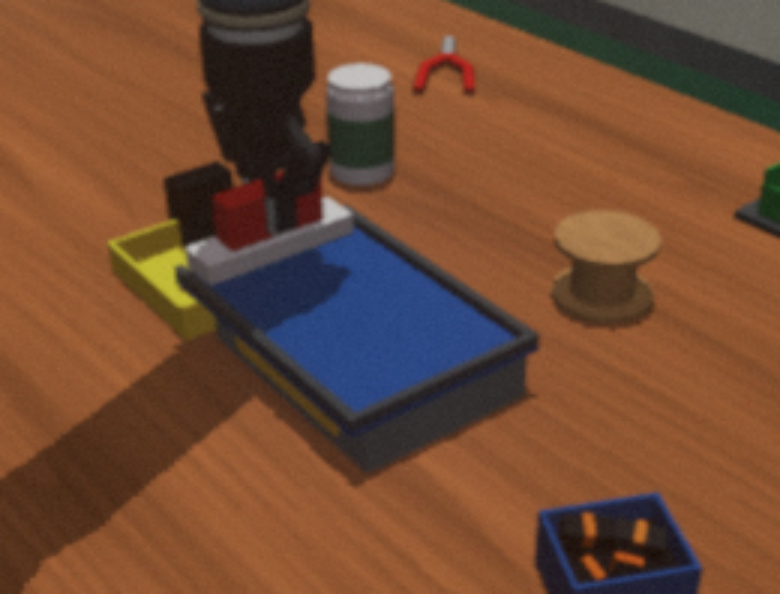

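The plate is clear of offcuts, and the scraper is at the lip at (270,240). I lift it, check the tray, then place the scraper.

Run:
```python
from fit import *
e=r.read_state()["ee_pos"]; r.line_to([*e[:2],.16],feed=.2)
q=down(92.5); m=[.6419,.0266]
r.line_to([*m,.16],q,feed=.2)
a=snap("top");b=snap("side")
cv2.imwrite("pics/t4.png",np.vstack([cv2.resize(a["frame"][190:290,260:400,::-1],(420,300)),cv2.resize(b["frame"][170:270,215:355,::-1],(420,300))]))
print(r.line_to([*m,.045],feed=.15),r.line_to([*m,.0215],feed=.04,threshold=4)); s=r.read_state(); print(s["ee_pos"],s["ft_force"],s["time_s"])
for c,im in(("top",a),("side",b)):
    P=cloud(im)
    for n in("reel","can","bin"): print(c,n,rect(im,P,n)[0])
```

```text
False True
[0.6419 0.0266 0.0239] [-0.2141 -0.6234  4.0694] 23.5083
top reel [ 0.6489 -0.1109]
top can [0.6369 0.165 ]
top bin [ 0.4341 -0.3161]
side reel [ 0.6467 -0.1104]
side can [0.6368 0.1631]
side bin [ 0.4313 -0.3164]
```

View pics/t4.png

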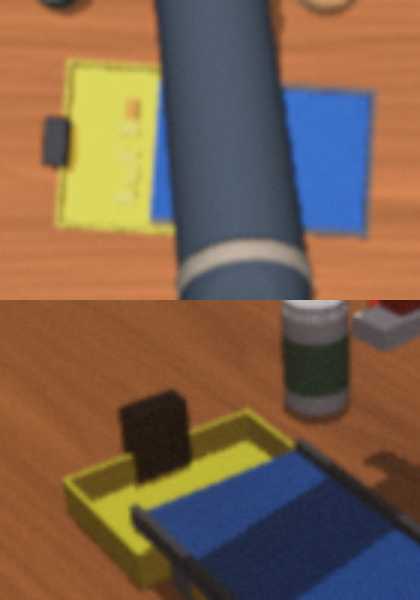

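The top crop shows offcuts lying in the tray just outside the lip, around (130,100–200). The scraper is touching down midway, so I release and check.

Run:
```python
from fit import *
r.gripper_to(.06); e=r.read_state()["ee_pos"]
r.line_to([*e[:2],.16],feed=.15)
r.move_pose([.30,.55,.30],down(80)); r.wait(.3)
W["rib"]=(W["rib"][0],(.57,.75,-.06,.12),W["rib"][2]); W["foot"]=(W["foot"][0],(.56,.75,-.06,.12),W["foot"][2])
for c in("top","side"):
    im=snap(c);P=cloud(im)
    for n in("rib","foot","reel","can","bin"):
        q=rect(im,P,n); print(c,n,q and (q[0],np.round(q[1]),q[2]))
    if c=="top":
        cv2.imwrite("pics/t5.png",cv2.resize(im["frame"][160:285,255:455,::-1],(800,500),interpolation=cv2.INTER_CUBIC))
        h=cv2.cvtColor(im["frame"],cv2.COLOR_RGB2HSV); hgt=(P[...,0]>.39)&(P[...,0]<.55)&(P[...,1]>.055)&(P[...,1]<.14)&(h[...,0]<24)
        k,l,st,ce=cv2.connectedComponentsWithStats(hgt.astype(np.uint8)); print([(ce[i].round(),st[i,4]) for i in range(1,k) if st[i,4]>4])
        print([(d["position"],d["score"]) for d in r.place_of("top","chip0")])
print(r.read_state()["time_s"])
```

```text
top rib (array([0.6407, 0.0255]), array([18., 77.]), -89.16740995645523)
top foot (array([0.6555, 0.031 ]), array([179., 184.]), 89.24388885498047)
top reel (array([ 0.649, -0.111]), array([71., 74.]), 0.6529615521430969)
top can (array([0.6376, 0.1652]), array([54., 54.]), -87.44985151290894)
top bin (array([ 0.4342, -0.3154]), array([61., 71.]), 60.95472717285156)
[(array([304., 226.]), np.int32(27))]
[([324.2, 180.8], 0.75), ([296.8, 259.5], 0.52), ([300.3, 227.2], 0.49), ([302.0, 233.1], 0.44), ([302.3, 248.4], 0.43), ([300.0, 241.5], 0.4)]
side rib (array([0.6386, 0.0237]), array([26., 84.]), -89.79521967470646)
side foot (array([0.6392, 0.0243]), array([ 35., 125.]), -88.72547245025635)
side reel (array([ 0.6475, -0.1108]), array([75., 75.]), -72.32276725769043)
side can (array([0.6346, 0.1628]), array([55., 56.]), -76.9214916229248)
side bin (array([ 0.4316, -0.3163]), array([63., 73.]), 62.13060760498047)
27.75
```

View pics/t5.png

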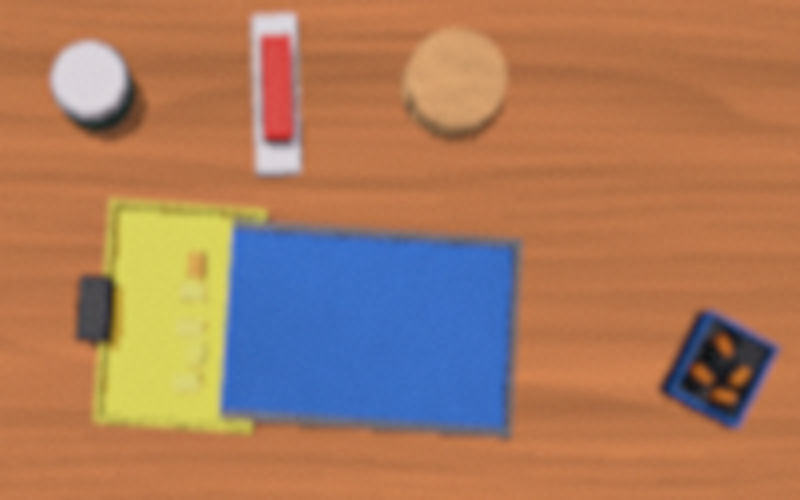

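The picture shows the tray square under the lip with its lug outwards, and five offcuts in it around (190,260–385). The scraper is at (277,90), within about 3 mm of midway. The reel, can and bin haven't moved.

```bash
python3 -c "
from bench import r
print(r.hand_in())"
```

```text
the job is handed in; nothing more can be done
None
```

The job is handed in at about 28 s of the 64 s allowed: the tray is square under the lip with its lug outwards, all five offcuts are in it, and the scraper stands within about 3 mm of midway between the reel and the can, with reel, can and bin unmoved; no verdict came back.

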